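Transfer the four lathe samples to the inspection tray in the same order

TASK

The four brass first-off samples stand in one green tray in lathe order, counted from the end that carries the sloping white card. Move them all into the empty tray so that they stand in the same order counted from that tray's own card end, one upright in each compartment, flat on its pad. Set each down gently: do not drop or topple any of them.

Things in the scene. Friction and masses are not known exactly. Their poses are not given: they have to be found in the camera images.
- nipple: Double-ended threaded nipple, 54 mm tall: two 26 mm threaded ends with a wider hexagon (32 mm across flats, 37 over corners) between them from 20 to 32 mm up, dark bore on top. Brass; origin: centre of its underside, z axis up. Grip the upper thread, 26 mm across, 32 to 54 mm above its underside. Starts upright in one of the four places of tray_a, any order, any yaw.
- stem: Valve spindle, the tallest, 74 mm: round 34 mm foot 8 mm thick, 25 mm body up to 36 mm, thin 14 mm stem above. Brass; origin: centre of its underside, z axis up. Grip the stem, 36 to 74 mm above its underside. Starts upright in one of the four places of tray_a, any order, any yaw.
- tail: Hose tail, 66 mm tall: hexagonal foot (30 mm across flats, 35 over corners) 14 mm high, ribbed tube above it about 21 mm across, dark bore on top. Brass; origin: centre of its underside, z axis up. Grip the tube, 14 to 66 mm above its underside. Starts upright in one of the four places of tray_a, any order, any yaw.
- cap: Cap nut, the shortest, 44 mm tall: hexagon (34 mm across flats, 39 over corners) 18 mm high, above it a smooth 30 mm round cap with a closed, rounded top. Brass; origin: centre of its underside, z axis up. Grip the round part, 18 to 40 mm above its underside. Starts upright in one of the four places of tray_a, any order, any yaw.
- tray_a: Green tray, fixed, full at the start: 228 x 64 mm, a row of 4 compartments along x, centres at x = +84, +28, -28, -84 mm, y 0; each 52 x 56 mm inside, walls 4 mm thick, 16 mm high; pieces stand on black pads, tops 6 mm above the table. Origin: centre of its underside, z up. +x end = card end: sloping white card in a black holder, 30 mm beyond the row, 34 mm high; other end: green lip.
- tray_b: Green tray, fixed, empty at the start: 228 x 64 mm, a row of 4 compartments along x, centres at x = +84, +28, -28, -84 mm, y 0; each 52 x 56 mm inside, walls 4 mm thick, 16 mm high; pieces stand on black pads, tops 6 mm above the table. Origin: centre of its underside, z up. +x end = card end: sloping white card in a black holder, 30 mm beyond the row, 34 mm high; other end: green lip.
- pad_nipple: The round black rubber pad, 47 mm across and 2 mm thick, fixed on the floor of the tray_a compartment in which the nipple stands at the start; it stays there and so marks that piece's original place. Origin: centre of its underside.
- pad_stem: The round black rubber pad, 47 mm across and 2 mm thick, fixed on the floor of the tray_a compartment in which the stem stands at the start; it stays there and so marks that piece's original place. Origin: centre of its underside.
- pad_tail: The round black rubber pad, 47 mm across and 2 mm thick, fixed on the floor of the tray_a compartment in which the tail stands at the start; it stays there and so marks that piece's original place. Origin: centre of its underside.
- pad_cap: The round black rubber pad, 47 mm across and 2 mm thick, fixed on the floor of the tray_a compartment in which the cap stands at the start; it stays there and so marks that piece's original place. Origin: centre of its underside.
Mind the look-alikes: they are no part of the job. What is shaped like the nipple but turquoise is not meant. Leave any purple or turquoise look-alike of the cap alone.

How it is judged:
By the outcome, as a careful person would: the job done as asked, in the order asked, and still so for the second after the job is handed in, with the robot touching nothing.
It also fails if it takes over 115 s, if anything falls off the work surface, if the arm or the gripper's body presses on something with over 40 N, if the wrist force passes 120 N, or if a joint passes its speed limit or range.

ROBOT

A 7-joint arm with a two-finger parallel gripper is mounted at the origin on the work surface. World frame = base frame: x ahead of the robot, y to its left, z up, the work surface at z = 0. Lengths are in mm, angles in rad, forces in N, time in s.
With the tool pointing down it reaches from about 350 to 900 mm from the base axis. Payload 7.2 kg.
Tool frame: the origin (TCP) lies on the centre line of the jaws, within the pads' length; the fingertips stand 25 mm ahead of it and the grasp point (between the pads) lies 6 mm ahead of it (env.tcp_to_tips is the distance from the TCP to the fingertips, in mm); z points along the fingers, x is the direction in which the jaws open and shut, and the axes are right-handed (so a half turn about z gives the same grasp; the last joint's range is limited). The gripper opens to 85 mm and grips with 20 to 120 N. Pads are 22 mm wide; open, the fingers measure 114 mm over their backs; the gripper's body (76 mm by 85 mm) begins 54 mm behind the grasp point. The pads swing forward as they close: fully open they stand 13 mm farther back than shut.
Start: joints at [-1.27, 0.411, -0.013, 1.596, 0.006, 1.134, -0.082], TCP at [225.319, 582.974, 256.297] pointing down, gripper open.
Joint ranges: [-2.95, 2.95], [-0.29, 1.99], [-1.47, 1.44], [0.14, 2.54], [-1.03, 4.17], [0.13, 1.85], [-2.86, 2.86]. Speed limits (rad/s): [2.39, 2.39, 3.01, 3.01, 3.14, 3.14, 3.14].

INTERFACE

Orientations are given as a unit quaternion [w, x, y, z].
In Python, from plant import env, get_image, camera_model, finish_job gives the robot as it stands.
- The arm moves only by the tool apply_moves, never from a script. Its argument "rows" is a list of rows, each a list of 5 numbers: the shift along the tool's x, y, z in cm, then the turn about the tool's z in rad, then the opening, from 0 (shut) to 1 (fully open). In form: [[dx, dy, dz, yaw, gripper], ...]. A call has 1 to 10 rows; each row shifts and turns the commanded pose from where the row before left it, along the tool's axes as they then stand; what a row does not reach is not made up. A row lasts 1/12 s, in which the tool goes at most 41.7 mm and 7.16 degrees, less where a joint would pass 70% of its speed; a pose out of reach is approached as far as the arm can. A call is refused whole if a number of a shift passes 4.17 or a number of a turn 0.125, either way. A call with a gripper value outside its range is refused whole. The fingers move at their own pace and stop on an object; "force" is the grip in N (left out, the last holds). Time passes only in rows, so rows that do not move let the fingers close. It gives the time, the measured TCP pose, the force and the opening at its end, in the units of the state.
- env.sense(): the state, without advancing time (a new reading comes with each control period).
- get_image(name): name is "scene" or "top" or "wrist"; returns the picture (480x640x3 uint8, red, green, blue); there is no depth.
- camera_model(name): a dict with "fov_y" (degrees; the focal length in pixels is half the picture's height over the tangent of half this angle, whatever the lens; pixels are square), "cx", "cy" (the principal point, pixels), "extrinsics" (4x4, takes a point from camera to world coordinates); the wrist camera has in their place "T_tool_cam" (4x4, takes a point from camera to tool coordinates, whose origin is the TCP and whose axes are the tool frame's). Camera axes: x right, y down, z forward; pixel columns grow to the right and rows downward; lengths in mm; the calibration is good to about 2 mm. A picture is of the moment at which its call begins: read the wrist's pose just before it. camera_model takes no time and is no camera call.
- finish_job(): hands the job in, once; it reports no verdict.
The state is a dict: "clock": time; "joint_positions": joint angles; "qvel": joint speeds; "tau": joint torques, N m; "ee_pos": TCP position; "eef_rot": TCP orientation; "force": force on the tool from outside, world axes, zero at the start; "wrist_torque": the same for the moment, N m; "finger_gap": opening from 0.0 (shut) to 1.0 (fully open).
Only numpy, scipy, OpenCV 4.12 (cv2) and the standard library are available. Lean on these libraries where they do the work, as an engineer would, in place of code of your own. Each camera call takes 0.05 s, during which the arm holds its last target.

## Working session

There is one attempt and no reset: what is moved stays moved. The work goes in short steps, Python scripts to look and compute and a tool call to move; the robot and the scene stay as the last step left them, time stands still between calls to the robot, and variables do not carry over. Pictures are saved under pics/ and viewed, and the job is handed in when it is done.

Besides the shell and the picture viewer there is one more tool, called after "Emit:" as name(argument=value, ...), one argument or row to a line, values as JSON. apply_moves: Moves the arm, as the interface text tells. Its arguments: {"type":"object","properties":{"rows":{"type":"array"},"force":{"type":"number"}},"required":["rows"]}

```bash
ls; mkdir -p pics; python3 - <<'E'
from plant import env,get_image,camera_model
import cv2
for n in("scene","top","wrist"):
    im=get_image(n); cv2.imwrite(f"pics/{n}0.png",im[:,:,::-1]); print(n,camera_model(n))
print(env.sense(), env.tcp_to_tips)
E
```

```text
pics
scene {'fov_y': 53.82323052547419, 'cx': 324.78831469850013, 'cy': 247.96242733488032, 'extrinsics': array([[-1.06909563e-01,  8.11391131e-01, -5.74643175e-01,
         1.11428366e+03],
       [ 9.94262034e-01,  8.93690133e-02, -5.87893427e-02,
         7.86606035e+01],
       [ 3.65414232e-03, -5.77631035e-01, -8.16289798e-01,
         8.84155119e+02],
       [ 0.00000000e+00,  0.00000000e+00,  0.00000000e+00,
         1.00000000e+00]])}
top {'fov_y': 50.559967796896146, 'cx': 323.8697184099312, 'cy': 235.92293367844044, 'extrinsics': array([[ 9.78803751e-03, -9.92539257e-01,  1.21531961e-01,
         4.09852802e+02],
       [-9.99914051e-01, -8.65492680e-03,  9.84795779e-03,
         2.47109412e+01],
       [-8.72263448e-03, -1.21617908e-01, -9.92538664e-01,
         9.57874245e+02],
       [ 0.00000000e+00,  0.00000000e+00,  0.00000000e+00,
         1.00000000e+00]])}
wrist {'fov_y': 70.15144193559459, 'cx': 317.93609082441355, 'cy': 240.76130308534334, 'T_tool_cam': array([[ 9.99999973e-01, -1.40934044e-04, -1.85720421e-04,
        -4.18412264e-01],
       [ 1.90279053e-04, 
[... 239 characters left out ...]
': 0.15, 'joint_positions': array([-1.27017627,  0.41172635, -0.01270765,  1.59682873,  0.00555968,
        1.13433882, -0.08223215]), 'qvel': array([-0.0038639 , -0.00144044,  0.00039051, -0.00110657, -0.00047081,
       -0.00066539,  0.00080857]), 'tau': array([ 1.45672926e-03, -6.01036620e+01,  6.82907514e-01, -2.99649954e+01,
        1.39652853e-02,  7.82698451e-03,  2.38875151e-05]), 'ee_pos': array([225.21494346, 582.63356544, 255.64935463]), 'eef_rot': array([ 3.80123961e-04,  8.24785497e-01,  5.65445384e-01, -5.06507036e-04]), 'force': array([-0.36713064,  0.53292562, -0.06642024]), 'wrist_torque': array([ 0.03727038, -0.04817956,  0.02952   ]), 'finger_gap': 0.9978075907168512} 25.0
```

View pics/top0.png

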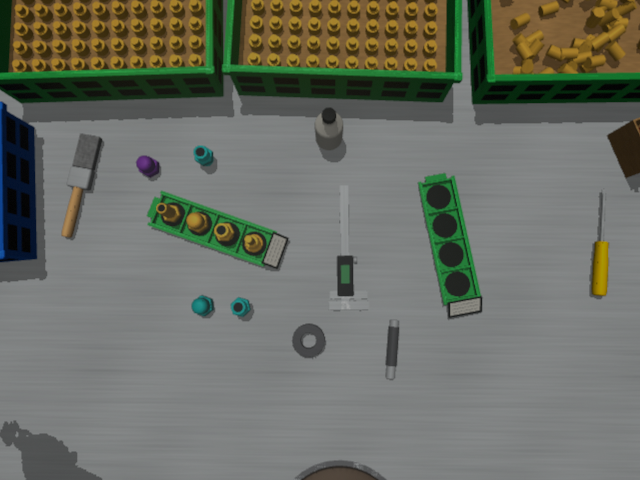

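View pics/scene0.png

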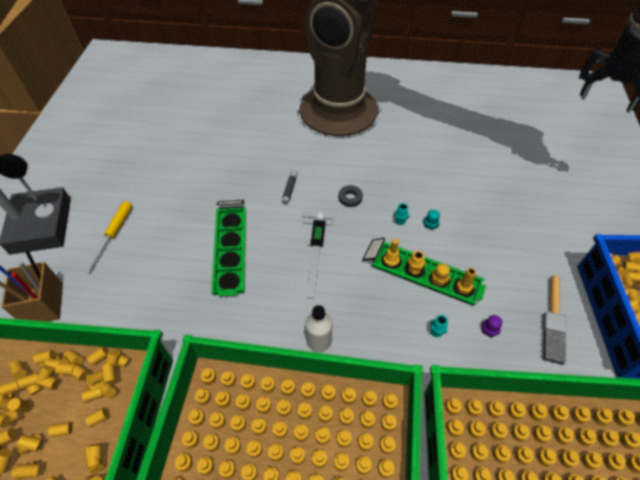

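View pics/wrist0.png

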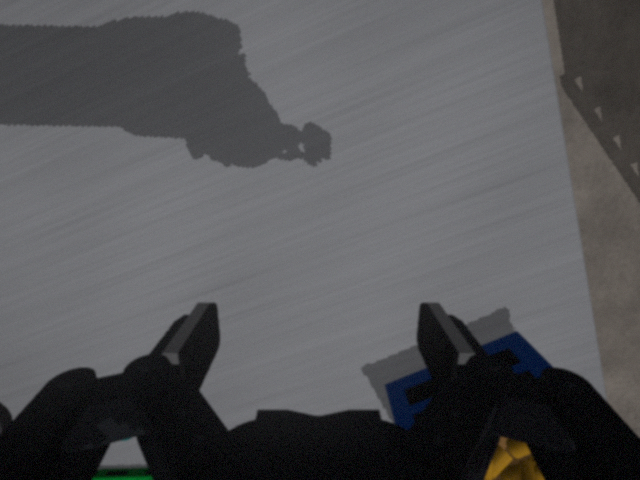

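The top view shows tray_a with brass pieces at about (254,243), (225,233), (197,222) and (169,211), and its card at (275,250). Empty tray_b runs from (438,195) to (458,284), with its card at (464,307). The look-alikes are purple at (148,166) and turquoise at (203,155), (202,305) and (241,306). I'll enlarge these to confirm.

```bash
python3 - <<'E'
import cv2,numpy as np
t=cv2.imread("pics/top0.png"); s=cv2.imread("pics/scene0.png")
a=cv2.resize(t[185:275,140:300],None,fx=5,fy=5,interpolation=cv2.INTER_CUBIC)
b=cv2.resize(t[165:325,400:500],None,fx=3.7,fy=3.7,interpolation=cv2.INTER_CUBIC)
c=cv2.resize(s[225:310,355:495],None,fx=5,fy=5,interpolation=cv2.INTER_CUBIC)
d=cv2.resize(s[190:305,200:260],None,fx=5,fy=5,interpolation=cv2.INTER_CUBIC)
for n,i in zip("abcd",(a,b,c,d)): cv2.imwrite(f"pics/crop_{n}.png",i)
E
```

```text
(no output)
```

View pics/crop_a.png

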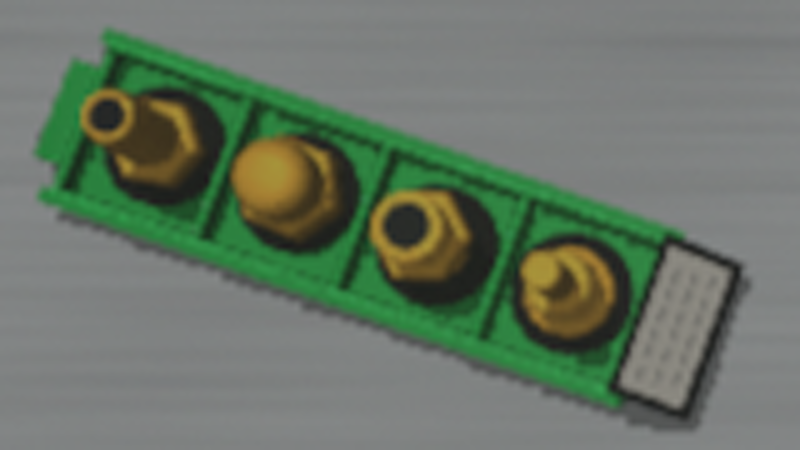

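View pics/crop_b.png

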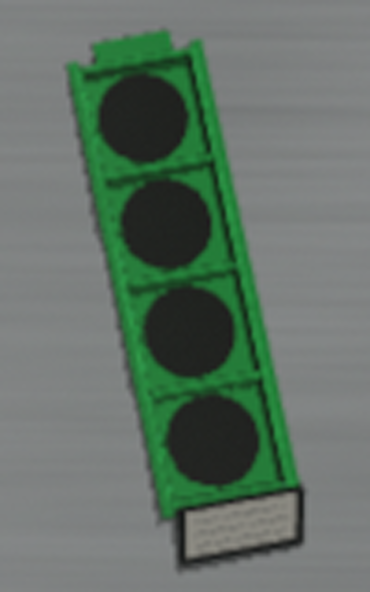

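View pics/crop_c.png

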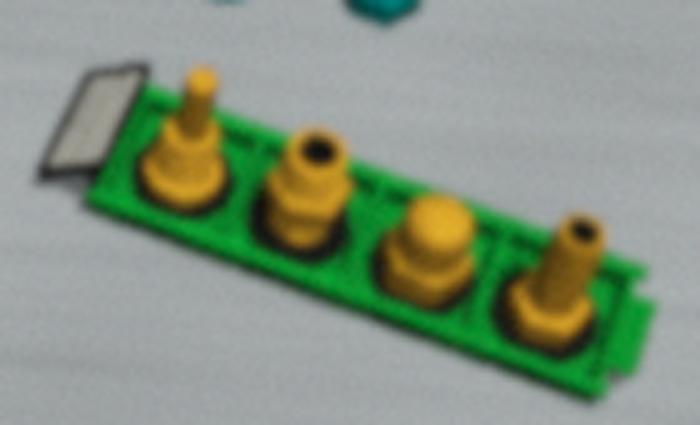

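The crops show this order from tray_a's card: stem, nipple, cap, tail. All four are brass, and the turquoise and purple look-alikes stand outside the tray. Next I'll measure the positions.

```bash
cat > h.py <<'E'
import numpy as np
from plant import env,get_image,camera_model
from scipy.spatial.transform import Rotation as R
def toolT(s):
    q=s["eef_rot"];T=np.eye(4);T[:3,:3]=R.from_quat([q[1],q[2],q[3],q[0]]).as_matrix();T[:3,3]=s["ee_pos"];return T
def cam(n,s=None):
    m=camera_model(n);f=240/np.tan(np.radians(m["fov_y"]/2))
    E=m["extrinsics"] if n!="wrist" else toolT(s)@m["T_tool_cam"]
    return f,m["cx"],m["cy"],E
def ray(c,u,v):
    f,cx,cy,E=c;return E[:3,3],E[:3,:3]@np.array([(u-cx)/f,(v-cy)/f,1])
def onz(c,u,v,z):
    o,d=ray(c,u,v);return o+d*(z-o[2])/d[2]
def proj(c,P):
    f,cx,cy,E=c;p=np.linalg.inv(E)@np.r_[P,1];return np.array([cx+f*p[0]/p[2],cy+f*p[1]/p[2]])
def tri(c1,p1,c2,p2):
    o1,d1=ray(c1,*p1);o2,d2=ray(c2,*p2)
    t=np.linalg.lstsq(np.c_[d1,-d2],o2-o1,rcond=None)[0];a=o1+t[0]*d1;b=o2+t[1]*d2
    return (a+b)/2,np.linalg.norm(a-b)
E
cat > m.py <<'E'
from h import *
import cv2
np.set_printoptions(precision=1,suppress=True)
T,S=cam("top"),cam("scene")
def px(c,s,ox,oy): return ((c[0]+.5)/s-.5+ox,(c[1]+.5)/s-.5+oy)
for n,a,c,h in (("stem",(543,270),(203,77),80),("nipple",(404,224),(320,151),60),("tail",(108,115),(583,232),72)):
    pa=px(a,5,140,185);pc=px(c,5,355,225)
    print(n,onz(T,*pa,h),onz(S,*pc,h),*tri(T,pa,S,pc))
t=cv2.imread("pics/top0.png");s=cv2.imread("pics/scene0.png")
def blobs(im,x0,x1,y0,y1,c):
    g=im[y0:y1,x0:x1].astype(int);m=((g.max(2)<75)&(g.max(2)-g.min(2)<22)).astype(np.uint8)
    m=cv2.morphologyEx(m,cv2.MORPH_OPEN,np.ones((3,3)))
    k,l,st,ce=cv2.connectedComponentsWithStats(m)
    o=[]
    for i in range(1,k):
        if st[i,4]>150:
            p=ce[i]+[x0,y0];o.append(onz(c,*p,6)[:2]);print(p,st[i,4],o[-1])
    return np.array(o)
print("B top");bt=blobs(t,415,485,170,300,T)
print("B scene");bs=blobs(s,210,250,205,295,S)
E
python3 m.py
```

```text
stem [511.5 165.2  80. ] [511.5 166.2  80. ] [511.5 165.7  79.9] 1.0506128749154042
nipple [529.9 218.5  60. ] [530.  218.5  60. ] [529.9 218.5  59.9] 0.07537850658635681
tail [566.4 322.5  72. ] [567.1 322.7  72. ] [566.6 322.9  71.2] 0.22196888132976547
B top
[438.1 196.5] 436 [ 603.9 -182.4]
[444.5 225.1] 444 [ 549.1 -193.4]
[450.8 254.2] 452 [ 493.9 -204.1]
[457.2 283.6] 464 [ 439.2 -214.9]
B scene
[230.8 220.2] 156 [ 440.2 -214.8]
[230.2 239.1] 172 [ 495.  -203.8]
[229.6 259.3] 198 [ 550.4 -192.8]
[228.8 280.8] 220 [ 605.4 -182.1]
```

View pics/crop_d.png

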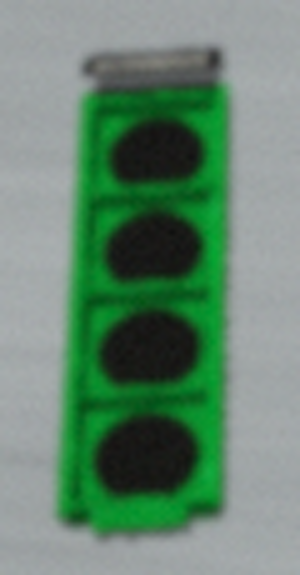

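Both views agree to about 1 mm. Tray_a spacing comes out at 55.5 mm and tray_b at 55.8 mm, and the triangulated top heights are 79.9, 59.9 and 71.2 mm against the expected 80, 60 and 72. I'll grip with the jaws across the tray rows. First I'll turn the tool.

Emit:
apply_moves(
  rows=[
    [0,0,0,0.12,1],
    [0,0,0,0.12,1],
    [0,0,0,0.12,1],
    [0,0,0,0.12,1],
    [0,0,0,0.12,1],
    [0,0,0,0.12,1],
    [0,0,0,0.12,1],
    [0,0,0,0.12,0.7],
    [0,0,0,0.12,0.65],
    [0,0,0,0.12,0.65],
  ],
  force=40,
)

```text
clock: 0.98
ee_pos: [225.2, 582.8, 255.9]
eef_rot: [0.0, 1.0, -0.002, -0.0]
force: [-0.2, -0.3, -0.4]
finger_gap: 0.652
```

Emit:
apply_moves(
  rows=[
    [0,0,0,0.113,0.65],
    [0,0,0,0.113,0.65],
    [0,0,0,0.113,0.65],
    [0,0,0,0,0.65],
  ],
)

```text
clock: 1.32
ee_pos: [225.1, 582.9, 255.9]
eef_rot: [0.0, 0.985, -0.17, 0.0]
force: [1.0, 0.0, 0.0]
finger_gap: 0.652
```

```bash
cat > go.py <<'E'
from h import *
import sys
P={"stem":(511.5,165.7),"nipple":(530,218.5),"cap":(548.3,270.8),"tail":(566.7,322.7),
"B1":(439.7,-214.9),"B2":(494.5,-204),"B3":(549.6,-193.1),"B4":(604.5,-182.3)}
a=sys.argv[1]; x,y=P[a] if a in P else map(float,a.split(",")); z=float(sys.argv[2])
th={"a":-19.3,"b":-78.8}[sys.argv[3]] if len(sys.argv)>3 else None
s=env.sense();M=toolT(s);d=M[:3,:3].T@(np.array([x,y,z])-s["ee_pos"])/10
c=np.degrees(np.arctan2(M[1,0],M[0,0]))
print("t",round(s["clock"],2),"pos",s["ee_pos"].round(1),"theta",c.round(2),"tilt",M[2,:2].round(4),"gap",round(s["finger_gap"],3),"F",s["force"].round(1),"q7",s["joint_positions"][6].round(2))
print("delta cm",d.round(2),"yaw rad",None if th is None else np.radians(c-th).round(3))
E
python3 go.py tail 160 a
```

```text
t 1.32 pos [225.1 582.9 255.9] theta -19.58 tilt [0.0002 0.0007] gap 0.652 F [1. 0. 0.] q7 -1.5
delta cm [40.9  13.05  9.61] yaw rad -0.005
```

Emit:
apply_moves(
  rows=[
    [2.9,0.93,0,0,0.65],
    [2.9,0.93,0,0,0.65],
    [2.9,0.93,0,0,0.65],
    [2.9,0.93,0,0,0.65],
    [2.9,0.93,0,0,0.65],
    [2.9,0.93,0,0,0.65],
    [2.9,0.93,0,0,0.65],
    [2.9,0.93,0.5,0,0.65],
    [2.9,0.93,0.5,0,0.65],
    [2.9,0.93,0.5,0,0.65],
  ],
)

```text
clock: 2.15
ee_pos: [469.3, 398.3, 241.1]
eef_rot: [-0.0, 0.986, -0.166, -0.0]
force: [-0.1, 0.0, 0.1]
finger_gap: 0.656
```

Emit:
apply_moves(
  rows=[
    [2.9,0.93,1.5,0,0.65],
    [2.9,0.93,1.5,0,0.65],
    [2.9,0.93,1.5,0,0.65],
    [2,0.6,1.5,0,0.65],
    [1.2,0.35,1.5,0,0.65],
    [0,0,0,0,0.65],
    [0,0,0,0,0.65],
  ],
)

```text
clock: 2.73
ee_pos: [567.5, 324.5, 165.1]
eef_rot: [0.001, 0.986, -0.167, -0.001]
force: [-0.7, 0.6, 0.7]
finger_gap: 0.648
```

```bash
python3 go.py tail 160 a; python3 - <<'E'
from h import *
import cv2
s=env.sense();im=get_image("wrist")[:,:,::-1].copy();c=cam("wrist",s)
for x,y,h in ((511.5,165.7,80),(530,218.5,60),(548.3,270.8,50),(566.7,322.7,72)):
    p=proj(c,(x,y,h)).round().astype(int);print(p);cv2.drawMarker(im,tuple(map(int,p)),(0,0,255),0,12)
cv2.imwrite("pics/w1.png",im)
E
```

```text
t 2.73 pos [567.5 324.5 165.1] theta -19.25 tilt [-0.0019  0.0017] gap 0.648 F [-0.7  0.6  0.7] q7 -0.73
delta cm [-0.01  0.2   0.51] yaw rad 0.001
[318 462]
[318 385]
[318 316]
[318 258]
```

View pics/w1.png

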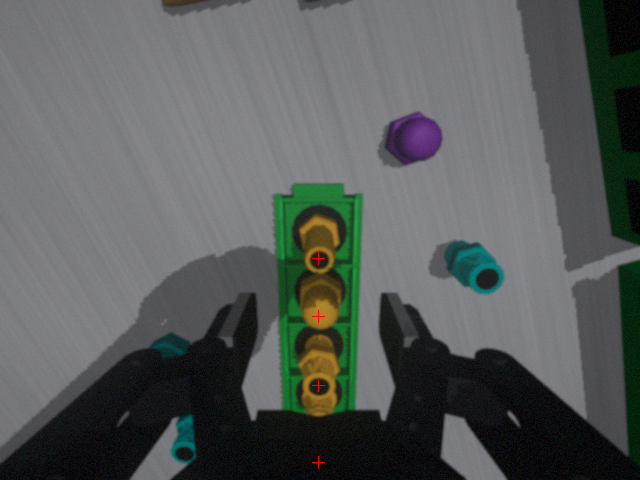

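The wrist view has the projected markers on the tail bore (318,259), the cap dome (318,316) and the nipple bore (318,386), so the calibration agrees. I'll descend on the tail.

Emit:
apply_moves(
  rows=[
    [0,0.1,1.5,0,0.65],
    [0,0.1,2,0,0.65],
    [0,0,2,0,0.65],
    [0,0,2,0,0.65],
    [0,0,1.5,0,0.65],
    [0,0,1,0,0.65],
    [0,0,0.8,0,0.65],
    [0,0,0,0,0.65],
    [0,0,0,0,0.65],
  ],
)

```text
clock: 3.53
ee_pos: [567.5, 323.6, 58.9]
eef_rot: [-0.0, 0.986, -0.167, 0.0]
force: [-0.4, -0.1, -0.1]
finger_gap: 0.649
```

```bash
python3 go.py tail 56 a
```

```text
t 3.53 pos [567.5 323.6  58.9] theta -19.25 tilt [ 0.0001 -0.0007] gap 0.649 F [-0.4 -0.1 -0.1] q7 -0.69
delta cm [-0.04  0.11  0.29] yaw rad 0.001
```

Emit:
apply_moves(
  rows=[
    [0,0.1,0.2,0,0.65],
    [0,0,0,0,0.45],
    [0,0,0,0,0.3],
    [0,0,0,0,0.1],
    [0,0,0,0,0.1],
    [0,0,0,0,0.1],
    [0,0,0,0,0.1],
  ],
  force=40,
)

```text
clock: 4.12
ee_pos: [567.5, 322.0, 56.9]
eef_rot: [-0.0, 0.986, -0.168, 0.0]
force: [-1.5, -1.0, 5.7]
finger_gap: 0.237
```

Emit:
apply_moves(
  rows=[
    [0,0,-0.3,0,0.1],
    [0,0,-0.7,0,0.1],
    [0,0,-1.5,0,0.1],
    [0,0,-2,0,0.1],
    [0,0,-2,0,0.1],
    [0,0,-2,0,0.1],
    [0,0,-1.5,0,0.1],
    [0,0,-0.7,0,0.1],
    [0,0,0,0,0.1],
  ],
)

```text
clock: 4.87
ee_pos: [568.0, 322.2, 165.3]
eef_rot: [-0.001, 0.986, -0.168, 0.001]
force: [-0.6, -0.4, -2.2]
finger_gap: 0.238
```

```bash
python3 go.py B4 165 b; cat > pic.py <<'E'
from h import *
import cv2,sys
n,o=sys.argv[1:3];im=get_image(n)[:,:,::-1]
if len(sys.argv)>3:
    x,y,w,h=map(int,sys.argv[3].split(","));k=min(800/w,600/h);im=cv2.resize(im[y:y+h,x:x+w],None,fx=k,fy=k,interpolation=cv2.INTER_CUBIC)
cv2.imwrite(f"pics/{o}.png",im)
E
python3 pic.py wrist w2
```

```text
t 4.87 pos [568.  322.2 165.3] theta -19.31 tilt [ 0.0018 -0.0025] gap 0.238 F [-0.6 -0.4 -2.2] q7 -0.73
delta cm [20.13 46.41 -0.05] yaw rad 1.038
```

View pics/w2.png

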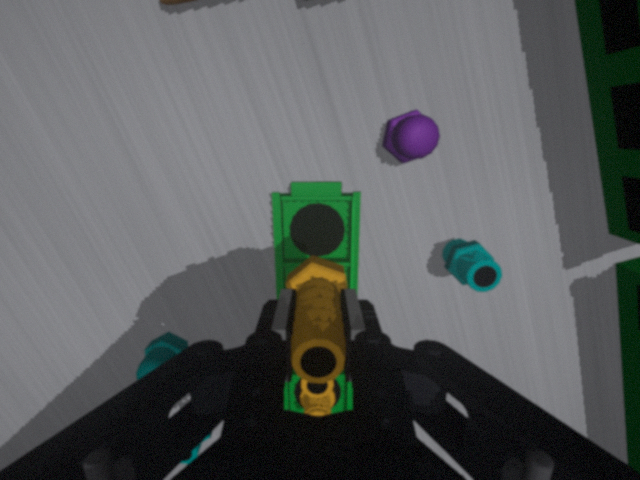

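The tail is held at 20.2 mm and lifted. I'll move it over B4.

Emit:
apply_moves(
  rows=[
    [0.6,1.3,0,0,0.1],
    [1.1,2.6,0,0,0.1],
    [1.4,3.3,0,0,0.1],
    [1.4,3.3,0,0,0.1],
    [1.4,3.3,0,0,0.1],
    [1.4,3.3,0,0,0.1],
    [1.4,3.3,0,0,0.1],
    [1.4,3.3,0,0,0.1],
    [1.4,3.3,0,0,0.1],
    [1.4,3.3,0,0,0.1],
  ],
)

```text
clock: 5.75
ee_pos: [587.4, -9.7, 162.0]
eef_rot: [0.001, 0.986, -0.168, -0.001]
force: [0.5, -0.4, -1.0]
finger_gap: 0.231
```

Emit:
apply_moves(
  rows=[
    [1.4,3.3,0,0,0.1],
    [1.4,3.3,0,0,0.1],
    [1.4,3.3,0,0,0.1],
    [1.4,3.3,0,0,0.1],
    [1.0,1.9,0,0,0.1],
    [0.5,0.9,0,0,0.1],
    [0,0,0,0,0.1],
  ],
)

```text
clock: 6.33
ee_pos: [601.3, -185.2, 162.2]
eef_rot: [0.001, 0.985, -0.17, -0.001]
force: [-0.2, -0.4, -1.6]
finger_gap: 0.234
```

Emit:
apply_moves(
  rows=[
    [0,0,0,0.06,0.1],
    [0,0,0,0.11,0.1],
    [0,0,0,0.11,0.1],
    [0,0,0,0.11,0.1],
    [0,0,0,0.12,0.1],
    [0,0,0,0.12,0.1],
    [0,0,0,0.12,0.1],
    [0,0,0,0.12,0.1],
    [0,0,0,0.11,0.1],
    [0,0,0,0.06,0.1],
  ],
)

```text
clock: 7.17
ee_pos: [602.5, -178.5, 162.2]
eef_rot: [-0.0, 0.771, -0.637, -0.001]
force: [-0.2, 0.3, -0.9]
finger_gap: 0.233
```

```bash
python3 go.py B4 57 b;python3 pic.py wrist w3
```

```text
t 7.17 pos [ 602.5 -178.5  162.2] theta -79.09 tilt [-0.0019  0.0013] gap 0.233 F [-0.2  0.3 -0.9] q7 -0.78
delta cm [ 0.43 -0.13 10.52] yaw rad -0.005
```

View pics/w3.png

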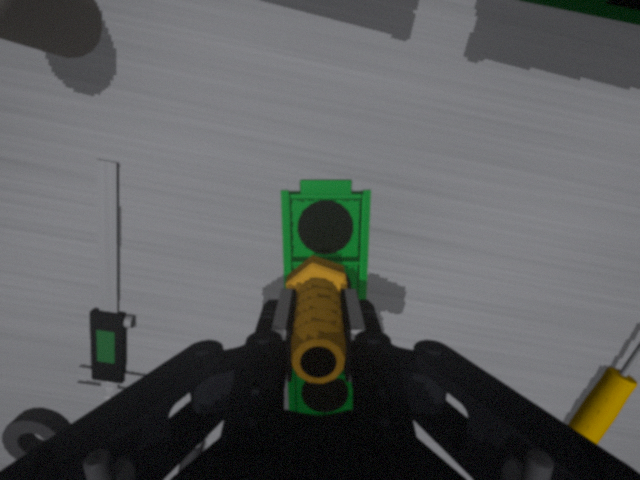

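Emit:
apply_moves(
  rows=[
    [0.2,-0.1,0.7,0,0.1],
    [0.2,0,1.5,0,0.1],
    [0,0,2,0,0.1],
    [0,0,1.8,0,0.1],
    [0,0,1,0,0.1],
    [0,0,0.5,0,0.1],
    [0,0,0,0,0.1],
    [0,0,0,0,0.1],
  ],
)

```text
clock: 7.88
ee_pos: [604.8, -185.0, 88.6]
eef_rot: [-0.0, 0.772, -0.635, 0.0]
force: [-0.4, -0.1, -2.0]
finger_gap: 0.232
```

```bash
python3 go.py B4 57 b
```

```text
t 7.88 pos [ 604.8 -185.    88.6] theta -78.85 tilt [ 0.0001 -0.0002] gap 0.232 F [-0.4 -0.1 -2. ] q7 -0.72
delta cm [-0.27 -0.02  3.16] yaw rad -0.001
```

Emit:
apply_moves(
  rows=[
    [-0.13,0,0.5,0,0.1],
    [-0.12,0,0.8,0,0.1],
    [0,0,0.7,0,0.1],
    [0,0,0.4,0,0.1],
    [0,0,0.2,0,0.1],
    [0,0,0.1,0,0.1],
    [0,0,0,0,0.1],
    [0,0,0,0,0.1],
    [0,0,0,0,0.1],
  ],
)

```text
clock: 8.63
ee_pos: [604.3, -182.6, 61.5]
eef_rot: [-0.0, 0.772, -0.635, 0.0]
force: [0.0, -0.5, -0.7]
finger_gap: 0.234
```

```bash
python3 go.py B4 57 b
```

```text
t 8.63 pos [ 604.3 -182.6   61.5] theta -78.9 tilt [ 0.0002 -0.0004] gap 0.234 F [ 0.  -0.5 -0.7] q7 -0.7
delta cm [-0.03 -0.02  0.45] yaw rad -0.002
```

Emit:
apply_moves(
  rows=[
    [0,0,0.1,0,0.1],
    [0,0,0.1,0,0.1],
    [0,0,0.1,0,0.1],
    [0,0,0.05,0,0.1],
    [0,0,0.05,0,0.1],
    [0,0,0,0,0.1],
    [0,0,0,0,0.1],
    [0,0,0,0,0.1],
  ],
)

```text
clock: 9.3
ee_pos: [604.2, -182.5, 57.3]
eef_rot: [-0.0, 0.772, -0.635, 0.0]
force: [-0.3, 0.4, -1.6]
finger_gap: 0.238
```

Emit:
apply_moves(
  rows=[
    [0,0,0.05,0,0.1],
    [0,0,0,0,0.1],
    [0,0,0.05,0,0.1],
    [0,0,0,0,0.1],
    [0,0,0,0,0.1],
  ],
)

```text
clock: 9.72
ee_pos: [604.3, -182.6, 57.0]
eef_rot: [-0.0, 0.772, -0.635, 0.0]
force: [-1.5, 1.1, 5.9]
finger_gap: 0.233
```

Contact shows +6 N at the expected height. Releasing.

Emit:
apply_moves(
  rows=[
    [0,0,0,0,0.27],
    [0,0,0,0,0.32],
    [0,0,0,0,0.4],
    [0,0,0,0,0.5],
    [0,0,0,0,0.6],
    [0,0,0,0,0.6],
    [0,0,-0.5,0,0.6],
    [0,0,-1.5,0,0.6],
    [0,0,-2.5,0,0.6],
    [0,0,-3,0,0.6],
  ],
)

```text
clock: 10.55
ee_pos: [603.2, -182.4, 131.9]
eef_rot: [0.001, 0.772, -0.636, -0.001]
force: [0.4, 0.3, 0.7]
finger_gap: 0.601
```

Emit:
apply_moves(
  rows=[
    [0,0,-2.5,0,0.6],
    [0,0,-1,0,0.6],
    [0,0,0,-0.06,0.6],
    [0,0,0,-0.12,0.6],
    [0,0,0,-0.12,0.6],
    [0,0,0,-0.12,0.6],
    [0,0,0,-0.12,0.6],
    [0,0,0,-0.12,0.6],
    [0,0,0,-0.12,0.6],
  ],
)

```text
clock: 11.3
ee_pos: [604.0, -182.6, 166.9]
eef_rot: [0.0, 0.957, -0.291, 0.0]
force: [-0.0, 0.4, -0.2]
finger_gap: 0.603
```

Emit:
apply_moves(
  rows=[
    [0,0,0,-0.12,0.6],
    [0,0,0,-0.09,0.6],
    [0,0,0,-0.05,0.6],
    [0,0,0,0,0.6],
    [0,0,0,0,0.6],
  ],
)

```text
clock: 11.72
ee_pos: [604.0, -182.7, 166.7]
eef_rot: [-0.0, 0.986, -0.169, 0.0]
force: [-0.5, 0.0, -0.1]
finger_gap: 0.599
```

```bash
python3 go.py cap 160 a; python3 pic.py top t1 390,140,130,190
```

```text
t 11.72 pos [ 604.  -182.7  166.7] theta -19.43 tilt [ 0.0002 -0.0001] gap 0.599 F [-0.5  0.  -0.1] q7 0.11
delta cm [-20.35 -40.91   0.67] yaw rad -0.002
```

View pics/t1.png

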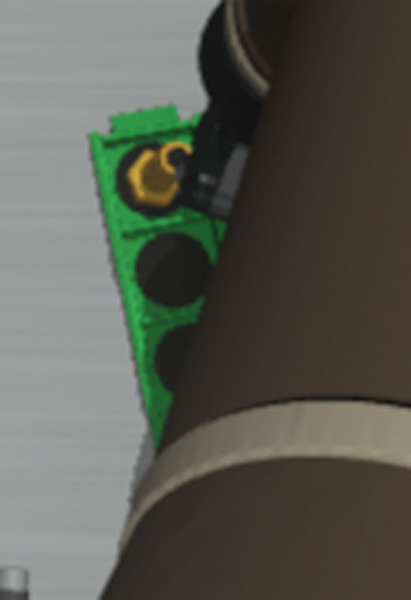

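The tail stands upright in B4, centred on its pad. Next is the cap.

Emit:
apply_moves(
  rows=[
    [-0.7,-1.4,0,0,0.6],
    [-1.3,-2.7,0,0,0.6],
    [-1.7,-3.4,0,0,0.6],
    [-1.7,-3.4,0,0,0.6],
    [-1.7,-3.4,0,0,0.6],
    [-1.7,-3.4,0,0,0.6],
    [-1.7,-3.4,0,0,0.6],
    [-1.7,-3.4,0,0,0.6],
    [-1.7,-3.4,0,0,0.6],
    [-1.7,-3.4,0,0,0.6],
  ],
)

```text
clock: 12.6
ee_pos: [559.9, 166.3, 166.6]
eef_rot: [-0.0, 0.986, -0.169, 0.0]
force: [1.9, 0.3, 0.3]
finger_gap: 0.597
```

Emit:
apply_moves(
  rows=[
    [-1.7,-3.4,0,0,0.6],
    [-1.7,-3.4,0.3,0,0.6],
    [-0.9,-1.8,0.3,0,0.6],
    [-0.4,-1.0,0,0,0.6],
    [0,0,0,0,0.6],
    [0,0,0,0,0.6],
    [0,0,0,0,0.6],
  ],
)

```text
clock: 13.18
ee_pos: [548.6, 268.0, 160.6]
eef_rot: [0.001, 0.986, -0.169, 0.0]
force: [0.5, -0.4, -0.4]
finger_gap: 0.599
```

```bash
python3 go.py cap 51 a
```

```text
t 13.18 pos [548.6 268.  160.6] theta -19.5 tilt [0.0009 0.001 ] gap 0.599 F [ 0.5 -0.4 -0.4] q7 -0.68
delta cm [-0.13 -0.27 10.96] yaw rad -0.003
```

Emit:
apply_moves(
  rows=[
    [-0.1,-0.2,0.7,0,0.6],
    [0,0,1.5,0,0.6],
    [0,0,2,0,0.6],
    [0,0,2,0,0.6],
    [0,0,2,0,0.6],
    [0,0,1.3,0,0.6],
    [0,0,0.7,0,0.6],
    [0,0,0.3,0,0.6],
    [0,0,0,0,0.6],
    [0,0,0,0,0.6],
  ],
)

```text
clock: 14.02
ee_pos: [548.1, 272.7, 56.0]
eef_rot: [-0.0, 0.986, -0.168, 0.0]
force: [0.4, 0.4, 0.5]
finger_gap: 0.601
```

```bash
python3 go.py cap 51 a; python3 pic.py wrist w4
```

```text
t 14.02 pos [548.1 272.7  56. ] theta -19.34 tilt [ 0.0008 -0.0008] gap 0.601 F [0.4 0.4 0.5] q7 -0.63
delta cm [0.08 0.18 0.5 ] yaw rad -0.001
```

View pics/w4.png

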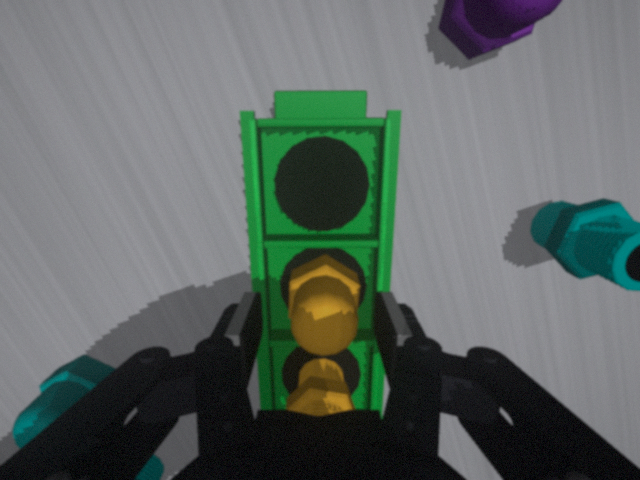

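Emit:
apply_moves(
  rows=[
    [0.05,0.15,0.25,0,0.6],
    [0,0,0.2,0,0.55],
    [0,0,0,0,0.45],
    [0,0,0,0,0.35],
    [0,0,0,0,0.2],
    [0,0,0,0,0.2],
    [0,0,0,0,0.2],
    [0,0,0,0,0.2],
  ],
)

```text
clock: 14.73
ee_pos: [548.0, 271.2, 51.3]
eef_rot: [-0.0, 0.986, -0.168, 0.0]
force: [0.4, -1.8, 6.8]
finger_gap: 0.338
```

```bash
python3 go.py cap 51 a
```

```text
t 14.73 pos [548.  271.2  51.3] theta -19.32 tilt [ 0.0009 -0.0007] gap 0.338 F [ 0.4 -1.8  6.8] q7 -0.62
delta cm [0.04 0.03 0.03] yaw rad -0.0
```

Emit:
apply_moves(
  rows=[
    [0,0,-0.2,0,0.2],
    [0,0,-0.5,0,0.2],
    [0,0,-1,0,0.2],
    [0,0,-0.6,0,0.2],
    [0,0,0,0,0.2],
    [0,0,0,0,0.2],
  ],
  force=50,
)

```text
clock: 15.23
ee_pos: [547.7, 271.6, 74.5]
eef_rot: [-0.0, 0.986, -0.168, 0.0]
force: [-0.2, -0.4, -1.6]
finger_gap: 0.331
```

```bash
python3 go.py cap 51 a; python3 pic.py wrist w5
```

```text
t 15.23 pos [547.7 271.6  74.5] theta -19.3 tilt [ 0.0006 -0.001 ] gap 0.331 F [-0.2 -0.4 -1.6] q7 -0.64
delta cm [0.08 0.05 2.35] yaw rad 0.0
```

View pics/w5.png

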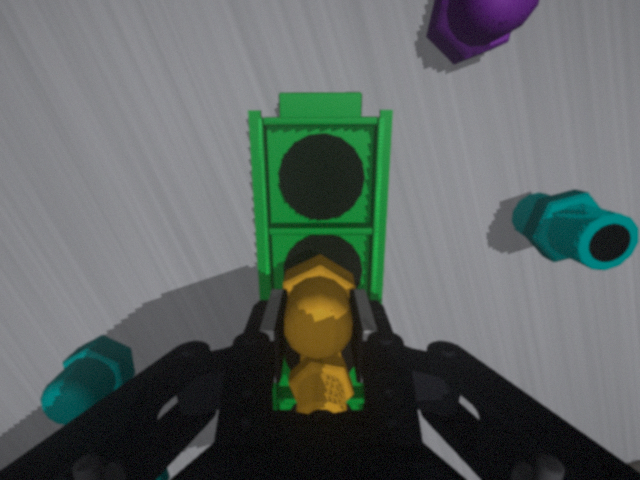

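The cap is held upright at (320,315) in the wrist view. I'll lift it and carry it to B3.

Emit:
apply_moves(
  rows=[
    [0,0,-1,0,0.2],
    [0,0,-2,0,0.2],
    [0,0,-2.5,0,0.2],
    [0,0,-2,0,0.2],
    [0,0,-1.2,0,0.2],
    [0,0,-0.4,0,0.2],
    [0,0,0,0,0.2],
    [0,0,0,0,0.2],
  ],
)

```text
clock: 15.95
ee_pos: [546.9, 271.1, 164.0]
eef_rot: [0.0, 0.986, -0.168, -0.0]
force: [0.9, -0.7, -2.2]
finger_gap: 0.328
```

```bash
python3 go.py B3 160 b
```

```text
t 15.95 pos [546.9 271.1 164. ] theta -19.3 tilt [-0.0009  0.0008] gap 0.328 F [ 0.9 -0.7 -2.2] q7 -0.68
delta cm [15.6  43.72  0.42] yaw rad 1.038
```

Emit:
apply_moves(
  rows=[
    [0.47,1.3,0,0,0.2],
    [0.95,2.6,0,0,0.2],
    [1.18,3.3,0,0,0.2],
    [1.18,3.3,0,0,0.2],
    [1.18,3.3,0,0,0.2],
    [1.18,3.3,0,0,0.2],
    [1.18,3.3,0,0,0.2],
    [1.18,3.3,0,0,0.2],
    [1.18,3.3,0,0,0.2],
    [1.18,3.3,0,0,0.2],
  ],
)

```text
clock: 16.78
ee_pos: [548.3, -53.3, 163.7]
eef_rot: [0.0, 0.986, -0.168, -0.001]
force: [0.5, -0.5, -1.9]
finger_gap: 0.332
```

Emit:
apply_moves(
  rows=[
    [1.18,3.3,0,0,0.2],
    [1.18,3.3,0,0,0.2],
    [1.18,3.3,0,0,0.2],
    [0.8,2.3,0,0,0.2],
    [0.4,1.2,0,0,0.2],
    [0,0,0,0,0.2],
  ],
)

```text
clock: 17.28
ee_pos: [548.4, -197.1, 164.0]
eef_rot: [0.001, 0.985, -0.171, -0.001]
force: [0.3, -0.6, -1.8]
finger_gap: 0.333
```

Emit:
apply_moves(
  rows=[
    [0,0,0,0.06,0.2],
    [0,0,0,0.11,0.2],
    [0,0,0,0.11,0.2],
    [0,0,0,0.11,0.2],
    [0,0,0,0.12,0.2],
    [0,0,0,0.12,0.2],
    [0,0,0,0.12,0.2],
    [0,0,0,0.12,0.2],
    [0,0,0,0.11,0.2],
    [0,0,0,0.06,0.2],
  ],
)

```text
clock: 18.12
ee_pos: [549.9, -190.6, 163.8]
eef_rot: [0.0, 0.771, -0.637, -0.001]
force: [-0.7, 0.5, -1.5]
finger_gap: 0.331
```

Emit:
apply_moves(
  rows=[
    [0,0,0,0,0.2],
    [0,0,0,0,0.2],
    [0,0,0,0,0.2],
  ],
)

```text
clock: 18.37
ee_pos: [550.1, -191.8, 164.3]
eef_rot: [0.0, 0.773, -0.634, -0.0]
force: [0.2, -0.4, -2.6]
finger_gap: 0.33
```

```bash
python3 go.py B3 51.3 b
```

```text
t 18.37 pos [ 550.1 -191.8  164.3] theta -78.7 tilt [-0.0007  0.0006] gap 0.33 F [ 0.2 -0.4 -2.6] q7 -0.73
delta cm [ 0.13  0.07 11.3 ] yaw rad 0.002
```

Emit:
apply_moves(
  rows=[
    [0.05,0.05,0.7,0,0.2],
    [0.05,0,1.5,0,0.2],
    [0,0,2.5,0,0.2],
    [0,0,2.3,0,0.2],
    [0,0,1.5,0,0.2],
    [0,0,1,0,0.2],
    [0,0,0.5,0,0.2],
    [0,0,0,0,0.2],
    [0,0,0,0,0.2],
    [0,0,0,0,0.2],
  ],
)

```text
clock: 19.2
ee_pos: [550.5, -194.2, 65.7]
eef_rot: [-0.0, 0.772, -0.635, 0.001]
force: [-0.8, -0.1, -1.6]
finger_gap: 0.331
```

```bash
python3 go.py B3 51.3 b
```

```text
t 19.2 pos [ 550.5 -194.2   65.7] theta -78.9 tilt [ 0.0007 -0.0015] gap 0.331 F [-0.8 -0.1 -1.6] q7 -0.64
delta cm [-0.13  0.07  1.44] yaw rad -0.002
```

Emit:
apply_moves(
  rows=[
    [-0.1,0.05,0.4,0,0.2],
    [0,0,0.4,0,0.2],
    [0,0,0.2,0,0.2],
    [0,0,0.1,0,0.2],
    [0,0,0,0,0.2],
    [0,0,0,0,0.2],
    [0,0,0,0,0.2],
  ],
)

```text
clock: 19.78
ee_pos: [549.3, -193.0, 53.9]
eef_rot: [-0.0, 0.772, -0.635, 0.0]
force: [-0.1, 1.4, -2.0]
finger_gap: 0.329
```

Emit:
apply_moves(
  rows=[
    [0,0,0.1,0,0.2],
    [0,0,0,0,0.2],
    [0,0,0.05,0,0.2],
    [0,0,0,0,0.2],
    [0,0,0,0,0.2],
  ],
)

```text
clock: 20.2
ee_pos: [549.2, -193.0, 52.2]
eef_rot: [0.0, 0.772, -0.635, -0.0]
force: [0.4, 0.1, -2.2]
finger_gap: 0.338
```

Emit:
apply_moves(
  rows=[
    [0,0,0.05,0,0.2],
    [0,0,0,0,0.2],
    [0,0,0.05,0,0.2],
    [0,0,0,0,0.2],
    [0,0,0,0,0.2],
  ],
)

```text
clock: 20.62
ee_pos: [549.3, -193.0, 51.4]
eef_rot: [-0.0, 0.772, -0.635, 0.0]
force: [-1.0, 1.1, 0.0]
finger_gap: 0.333
```

Emit:
apply_moves(
  rows=[
    [0,0,0.03,0,0.2],
    [0,0,0,0,0.2],
    [0,0,0,0,0.2],
  ],
)

```text
clock: 20.87
ee_pos: [549.3, -193.0, 51.3]
eef_rot: [-0.0, 0.772, -0.635, 0.0]
force: [-2.7, 1.7, 4.4]
finger_gap: 0.327
```

Emit:
apply_moves(
  rows=[
    [0,0,0,0,0.36],
    [0,0,0,0,0.4],
    [0,0,0,0,0.45],
    [0,0,0,0,0.55],
    [0,0,0,0,0.6],
    [0,0,0,0,0.6],
    [0,0,-0.5,0,0.6],
    [0,0,-1.5,0,0.6],
    [0,0,-2.5,0,0.6],
    [0,0,-3,0,0.6],
  ],
)

```text
clock: 21.7
ee_pos: [548.2, -192.7, 125.8]
eef_rot: [0.001, 0.772, -0.635, -0.001]
force: [0.7, 0.6, -0.6]
finger_gap: 0.599
```

Emit:
apply_moves(
  rows=[
    [0,0,-2.5,0,0.6],
    [0,0,-1,0,0.6],
    [0,0,0,-0.06,0.6],
    [0,0,0,-0.12,0.6],
    [0,0,0,-0.12,0.6],
    [0,0,0,-0.12,0.6],
    [0,0,0,-0.12,0.6],
    [0,0,0,-0.12,0.6],
    [0,0,0,-0.12,0.6],
  ],
)

```text
clock: 22.45
ee_pos: [549.0, -192.8, 160.8]
eef_rot: [-0.0, 0.957, -0.291, -0.0]
force: [-0.7, -0.0, -0.3]
finger_gap: 0.597
```

Emit:
apply_moves(
  rows=[
    [0,0,0,-0.12,0.6],
    [0,0,0,-0.09,0.6],
    [0,0,0,-0.05,0.6],
    [0,0,0,0,0.6],
    [0,0,0,0,0.6],
  ],
)

```text
clock: 22.87
ee_pos: [549.0, -193.0, 160.8]
eef_rot: [-0.0, 0.986, -0.169, -0.0]
force: [0.3, 0.4, -0.2]
finger_gap: 0.603
```

```bash
python3 go.py nipple 165 a; python3 pic.py top t2 390,140,130,190;python3 pic.py scene s2 170,180,140,130
```

```text
t 22.87 pos [ 549.  -193.   160.8] theta -19.43 tilt [-0.0003 -0.0002] gap 0.603 F [ 0.3  0.4 -0.2] q7 0.15
delta cm [-15.48 -38.18  -0.41] yaw rad -0.002
```

View pics/s2.png

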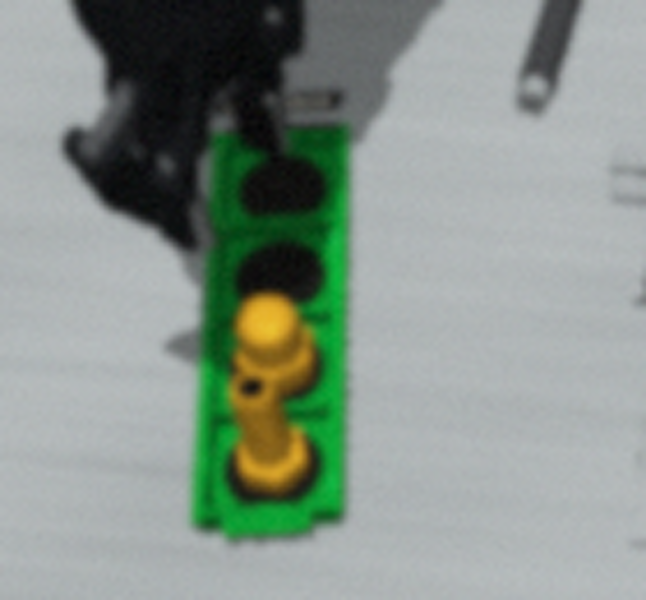

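Both pieces stand upright in tray_b, with the cap dome at (268,325) and the tail bore at (252,385) in the crop. Next is the nipple.

Emit:
apply_moves(
  rows=[
    [-0.55,-1.36,0,0,0.6],
    [-1.1,-2.7,0,0,0.6],
    [-1.38,-3.4,0,0,0.6],
    [-1.38,-3.4,0,0,0.6],
    [-1.38,-3.4,0,0,0.6],
    [-1.38,-3.4,0,0,0.6],
    [-1.38,-3.4,0,0,0.6],
    [-1.38,-3.4,0,0,0.6],
    [-1.38,-3.4,0,0,0.6],
    [-1.38,-3.4,0,0,0.6],
  ],
)

```text
clock: 23.8
ee_pos: [532.4, 145.9, 161.1]
eef_rot: [-0.0, 0.986, -0.168, 0.0]
force: [1.3, -0.9, 0.3]
finger_gap: 0.598
```

Emit:
apply_moves(
  rows=[
    [-1.38,-3.4,0,0,0.6],
    [-1.0,-2.5,0,0,0.6],
    [-0.42,-1.0,0,0,0.6],
    [0,0,0,0,0.6],
    [0,0,0,0,0.6],
    [0,0,0,0,0.6],
    [0,0,0,0,0.6],
  ],
)

```text
clock: 24.38
ee_pos: [529.7, 216.1, 161.1]
eef_rot: [0.0, 0.986, -0.169, 0.0]
force: [0.2, -0.4, 0.1]
finger_gap: 0.598
```

```bash
python3 go.py nipple 66 a
```

```text
t 24.38 pos [529.7 216.1 161.1] theta -19.49 tilt [0.0004 0.0007] gap 0.598 F [ 0.2 -0.4  0.1] q7 -0.62
delta cm [-0.05 -0.24  9.51] yaw rad -0.003
```

Emit:
apply_moves(
  rows=[
    [0,-0.1,0.7,0,0.6],
    [0,0,1.5,0,0.6],
    [0,0,2,0,0.6],
    [0,0,2,0,0.6],
    [0,0,1.5,0,0.6],
    [0,0,0.8,0,0.6],
    [0,0,0.5,0,0.6],
    [0,0,0,0,0.6],
    [0,0,0,0,0.6],
    [0,0,0,0,0.6],
  ],
)

```text
clock: 25.22
ee_pos: [530.2, 219.4, 71.9]
eef_rot: [-0.0, 0.986, -0.168, 0.001]
force: [0.1, 0.3, 0.4]
finger_gap: 0.601
```

```bash
python3 go.py nipple 66 a
```

```text
t 25.22 pos [530.2 219.4  71.9] theta -19.33 tilt [ 0.001  -0.0011] gap 0.601 F [0.1 0.3 0.4] q7 -0.57
delta cm [0.01 0.09 0.59] yaw rad -0.0
```

Emit:
apply_moves(
  rows=[
    [0,0.05,0.3,0,0.6],
    [0,0,0.2,0,0.55],
    [0,0,0,0,0.45],
    [0,0,0,0,0.35],
    [0,0,0,0,0.15],
    [0,0,0,0,0.15],
    [0,0,0,0,0.15],
    [0,0,0,0,0.15],
  ],
)

```text
clock: 25.88
ee_pos: [529.5, 218.9, 66.2]
eef_rot: [-0.0, 0.986, -0.168, 0.0]
force: [-0.1, -0.1, 2.7]
finger_gap: 0.281
```

```bash
python3 go.py nipple 66 a
```

```text
t 25.88 pos [529.5 218.9  66.2] theta -19.31 tilt [ 0.0002 -0.0004] gap 0.281 F [-0.1 -0.1  2.7] q7 -0.56
delta cm [0.06 0.03 0.02] yaw rad -0.0
```

Emit:
apply_moves(
  rows=[
    [0,0,-0.3,0,0.15],
    [0,0,-0.7,0,0.15],
    [0,0,-1.5,0,0.15],
    [0,0,-2,0,0.15],
    [0,0,-2,0,0.15],
    [0,0,-2,0,0.15],
    [0,0,-1.3,0,0.15],
    [0,0,-0.6,0,0.15],
    [0,0,0,0,0.15],
    [0,0,0,0,0.15],
  ],
)

```text
clock: 26.72
ee_pos: [529.1, 218.9, 169.8]
eef_rot: [-0.0, 0.986, -0.168, -0.0]
force: [-0.7, 0.4, -1.7]
finger_gap: 0.285
```

```bash
python3 go.py B2 160 b; python3 pic.py wrist w6
```

```text
t 26.72 pos [529.1 218.9 169.8] theta -19.3 tilt [-0.0002 -0.    ] gap 0.285 F [-0.7  0.4 -1.7] q7 -0.62
delta cm [10.71 41.06  0.97] yaw rad 1.039
```

View pics/w6.png

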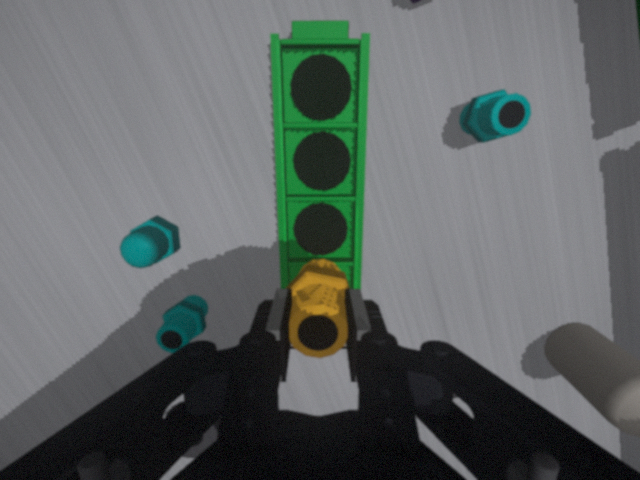

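The nipple is held. Moving to B2.

Emit:
apply_moves(
  rows=[
    [0.34,1.3,0,0,0.15],
    [0.7,2.6,0,0,0.15],
    [0.86,3.3,0,0,0.15],
    [0.86,3.3,0,0,0.15],
    [0.86,3.3,0,0,0.15],
    [0.86,3.3,0,0,0.15],
    [0.86,3.3,0,0,0.15],
    [0.86,3.3,0,0,0.15],
    [0.86,3.3,0,0,0.15],
    [0.86,3.3,0,0,0.15],
  ],
)

```text
clock: 27.6
ee_pos: [502.4, -95.7, 169.2]
eef_rot: [0.0, 0.986, -0.168, -0.001]
force: [0.3, 0.0, -1.8]
finger_gap: 0.285
```

Emit:
apply_moves(
  rows=[
    [0.86,3.3,0,0,0.15],
    [0.86,3.3,0,0,0.15],
    [0.7,2.7,0,0,0.15],
    [0.37,1.4,0,0,0.15],
    [0,0,0,0,0.15],
    [0,0,0,0,0.15],
  ],
)

```text
clock: 28.1
ee_pos: [493.5, -204.8, 169.1]
eef_rot: [0.0, 0.986, -0.169, -0.001]
force: [-0.2, 0.3, -1.6]
finger_gap: 0.282
```

Emit:
apply_moves(
  rows=[
    [0,0,0,0.06,0.15],
    [0,0,0,0.11,0.15],
    [0,0,0,0.11,0.15],
    [0,0,0,0.11,0.15],
    [0,0,0,0.12,0.15],
    [0,0,0,0.12,0.15],
    [0,0,0,0.12,0.15],
    [0,0,0,0.12,0.15],
    [0,0,0,0.11,0.15],
    [0,0,0,0.06,0.15],
  ],
)

```text
clock: 28.93
ee_pos: [494.7, -201.7, 169.3]
eef_rot: [0.0, 0.771, -0.637, -0.001]
force: [-0.5, -0.3, -1.0]
finger_gap: 0.279
```

Emit:
apply_moves(
  rows=[
    [0,0,0,0,0.15],
    [0,0,0,0,0.15],
    [0,0,0,0,0.15],
  ],
)

```text
clock: 29.18
ee_pos: [494.8, -202.6, 169.7]
eef_rot: [-0.0, 0.773, -0.634, -0.0]
force: [0.0, -0.0, -1.9]
finger_gap: 0.284
```

```bash
python3 go.py B2 66.2 b
```

```text
t 29.18 pos [ 494.8 -202.6  169.7] theta -78.7 tilt [-0.0006  0.0004] gap 0.284 F [ 0.  -0.  -1.9] q7 -0.7
delta cm [ 0.13  0.06 10.35] yaw rad 0.002
```

Emit:
apply_moves(
  rows=[
    [0,0.05,0.7,0,0.15],
    [0,0,1.5,0,0.15],
    [0,0,2.2,0,0.15],
    [0,0,2,0,0.15],
    [0,0,1.3,0,0.15],
    [0,0,0.8,0,0.15],
    [0,0,0.5,0,0.15],
    [0,0,0,0,0.15],
    [0,0,0,0,0.15],
    [0,0,0,0,0.15],
  ],
)

```text
clock: 30.02
ee_pos: [494.9, -203.9, 80.8]
eef_rot: [-0.0, 0.772, -0.635, 0.001]
force: [0.3, -0.5, -1.1]
finger_gap: 0.279
```

```bash
python3 go.py B2 66.2 b
```

```text
t 30.02 pos [ 494.9 -203.9   80.8] theta -78.9 tilt [ 0.0006 -0.0013] gap 0.279 F [ 0.3 -0.5 -1.1] q7 -0.59
delta cm [0.   0.05 1.46] yaw rad -0.002
```

Emit:
apply_moves(
  rows=[
    [0,0,0.4,0,0.15],
    [0,0,0.4,0,0.15],
    [0,0,0.2,0,0.15],
    [0,0,0.1,0,0.15],
    [0,0,0.1,0,0.15],
    [0,0,0.05,0,0.15],
    [0,0,0,0,0.15],
    [0,0,0,0,0.15],
    [0,0,0,0,0.15],
  ],
)

```text
clock: 30.77
ee_pos: [494.4, -203.6, 67.5]
eef_rot: [-0.0, 0.772, -0.635, 0.0]
force: [-0.8, -0.7, -1.4]
finger_gap: 0.283
```

Emit:
apply_moves(
  rows=[
    [0,0,0.05,0,0.15],
    [0,0,0,0,0.15],
    [0,0,0.05,0,0.15],
    [0,0,0,0,0.15],
    [0,0,0,0,0.15],
  ],
)

```text
clock: 31.18
ee_pos: [494.4, -203.6, 66.4]
eef_rot: [-0.0, 0.772, -0.635, -0.0]
force: [-0.2, -0.3, -0.5]
finger_gap: 0.282
```

Emit:
apply_moves(
  rows=[
    [0,0,0.04,0,0.15],
    [0,0,0,0,0.15],
    [0,0,0,0,0.15],
  ],
)

```text
clock: 31.43
ee_pos: [494.5, -203.6, 66.3]
eef_rot: [-0.0, 0.772, -0.635, 0.0]
force: [-0.9, -0.7, 2.4]
finger_gap: 0.28
```

Contact at +2.4 N. Releasing, then on to the stem.

Emit:
apply_moves(
  rows=[
    [0,0,0,0,0.31],
    [0,0,0,0,0.35],
    [0,0,0,0,0.4],
    [0,0,0,0,0.5],
    [0,0,0,0,0.6],
    [0,0,0,0,0.6],
    [0,0,-0.5,0,0.6],
    [0,0,-1.5,0,0.6],
    [0,0,-2.5,0,0.6],
    [0,0,-3,0,0.6],
  ],
)

```text
clock: 32.27
ee_pos: [493.3, -203.4, 141.0]
eef_rot: [0.001, 0.772, -0.636, -0.001]
force: [0.7, 0.2, 0.3]
finger_gap: 0.599
```

Emit:
apply_moves(
  rows=[
    [0,0,-2,0,0.6],
    [0,0,-1,0,0.6],
    [0,0,0,-0.06,0.6],
    [0,0,0,-0.12,0.6],
    [0,0,0,-0.12,0.6],
    [0,0,0,-0.12,0.6],
    [0,0,0,-0.12,0.6],
    [0,0,0,-0.12,0.6],
    [0,0,0,-0.12,0.6],
  ],
)

```text
clock: 33.02
ee_pos: [494.1, -203.4, 170.7]
eef_rot: [-0.0, 0.957, -0.291, -0.0]
force: [0.6, 0.5, -0.3]
finger_gap: 0.601
```

Emit:
apply_moves(
  rows=[
    [0,0,0,-0.12,0.6],
    [0,0,0,-0.09,0.6],
    [0,0,0,-0.05,0.6],
    [0,0,0,0,0.6],
    [0,0,0,0,0.6],
  ],
)

```text
clock: 33.43
ee_pos: [494.1, -203.6, 170.8]
eef_rot: [-0.0, 0.986, -0.169, -0.0]
force: [0.5, 0.4, -0.4]
finger_gap: 0.596
```

```bash
python3 go.py stem 170 a; python3 pic.py scene s3 170,180,140,130
```

```text
t 33.43 pos [ 494.1 -203.6  170.8] theta -19.43 tilt [-0.0005 -0.0002] gap 0.596 F [ 0.5  0.4 -0.4] q7 0.19
delta cm [-10.64 -35.4    0.09] yaw rad -0.002
```

View pics/s3.png

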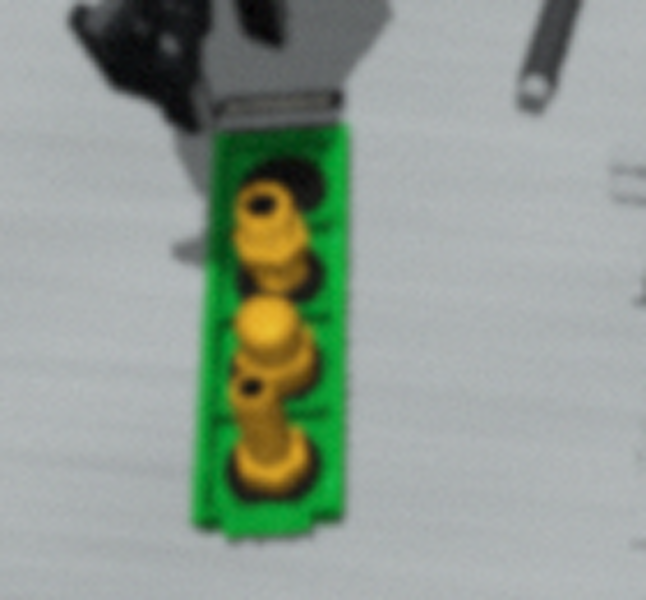

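The nipple, cap and tail all stand upright in tray_b. I'll go for the stem.

Emit:
apply_moves(
  rows=[
    [-0.4,-1.36,0,0,0.6],
    [-0.8,-2.7,0,0,0.6],
    [-1.02,-3.4,0,0,0.6],
    [-1.02,-3.4,0,0,0.6],
    [-1.02,-3.4,0,0,0.6],
    [-1.02,-3.4,0,0,0.6],
    [-1.02,-3.4,0,0,0.6],
    [-1.02,-3.4,0,0,0.6],
    [-1.02,-3.4,0,0,0.6],
    [-1.02,-3.4,0,0,0.6],
  ],
)

```text
clock: 34.32
ee_pos: [509.1, 124.3, 171.1]
eef_rot: [-0.0, 0.986, -0.168, 0.0]
force: [-0.3, -0.4, -0.4]
finger_gap: 0.597
```

Emit:
apply_moves(
  rows=[
    [-0.85,-2.7,0,0,0.6],
    [-0.4,-1.4,0,0,0.6],
    [0,0,0,0,0.6],
    [0,0,0,0,0.6],
    [0,0,0,0,0.6],
    [0,0,0,0,0.6],
  ],
)

```text
clock: 34.82
ee_pos: [511.4, 163.1, 171.1]
eef_rot: [0.0, 0.986, -0.169, 0.0]
force: [0.1, -0.5, -0.3]
finger_gap: 0.599
```

```bash
python3 go.py stem 73 a
```

```text
t 34.82 pos [511.4 163.1 171.1] theta -19.49 tilt [0.0002 0.0007] gap 0.599 F [ 0.1 -0.5 -0.3] q7 -0.56
delta cm [-0.07 -0.25  9.81] yaw rad -0.003
```

Emit:
apply_moves(
  rows=[
    [0,-0.15,0.7,0,0.6],
    [0,0,1.5,0,0.6],
    [0,0,2,0,0.6],
    [0,0,2,0,0.6],
    [0,0,1.5,0,0.55],
    [0,0,0.8,0,0.5],
    [0,0,0.5,0,0.5],
    [0,0,0.3,0,0.5],
    [0,0,0,0,0.5],
    [0,0,0,0,0.5],
  ],
)

```text
clock: 35.65
ee_pos: [512.1, 166.6, 78.6]
eef_rot: [-0.0, 0.986, -0.168, 0.0]
force: [0.3, 0.2, 0.5]
finger_gap: 0.498
```

```bash
python3 go.py stem 73 a; python3 pic.py wrist w7
```

```text
t 35.65 pos [512.1 166.6  78.6] theta -19.33 tilt [ 0.0006 -0.0006] gap 0.498 F [0.3 0.2 0.5] q7 -0.49
delta cm [-0.03  0.1   0.56] yaw rad -0.001
```

View pics/w7.png

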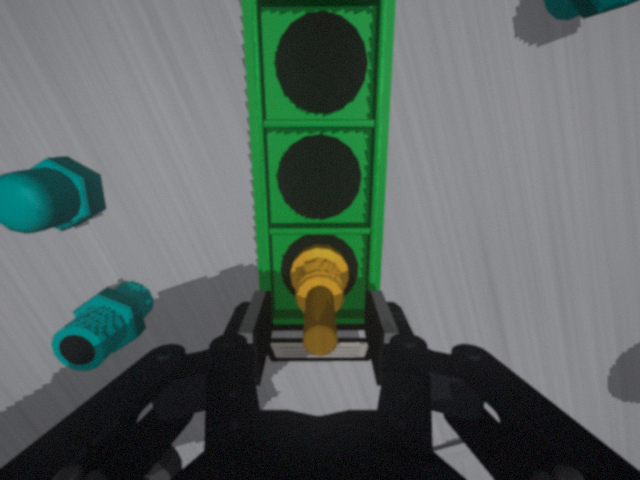

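The stem is centred between the jaws, with its top at (320,335). Closing.

Emit:
apply_moves(
  rows=[
    [0,0.06,0.3,0,0.5],
    [0,0,0.2,0,0.4],
    [0,0,0,0,0.3],
    [0,0,0,0,0.2],
    [0,0,0,0,0.05],
    [0,0,0,0,0.05],
    [0,0,0,0,0.05],
    [0,0,0,0,0.05],
  ],
)

```text
clock: 36.37
ee_pos: [511.5, 166.1, 73.1]
eef_rot: [-0.0, 0.986, -0.168, 0.0]
force: [-0.0, -0.8, -0.9]
finger_gap: 0.149
```

```bash
python3 go.py stem 73 a
```

```text
t 36.37 pos [511.5 166.1  73.1] theta -19.31 tilt [ 0.     -0.0001] gap 0.149 F [-0.  -0.8 -0.9] q7 -0.49
delta cm [0.01 0.04 0.01] yaw rad -0.0
```

Emit:
apply_moves(
  rows=[
    [0,0,-0.3,0,0.05],
    [0,0,-0.7,0,0.05],
    [0,0,-1.5,0,0.05],
    [0,0,-2,0,0.05],
    [0,0,-2,0,0.05],
    [0,0,-2,0,0.05],
    [0,0,-1.3,0,0.05],
    [0,0,-0.6,0,0.05],
    [0,0,0,0,0.05],
    [0,0,0,0,0.05],
  ],
)

```text
clock: 37.2
ee_pos: [511.3, 166.1, 177.0]
eef_rot: [-0.0, 0.986, -0.168, -0.0]
force: [-0.2, 0.2, -1.6]
finger_gap: 0.148
```

```bash
python3 go.py B1 170 b; python3 pic.py wrist w8
```

```text
t 37.2 pos [511.3 166.1 177. ] theta -19.3 tilt [-0.0001 -0.0002] gap 0.148 F [-0.2  0.2 -1.6] q7 -0.56
delta cm [ 5.84 38.33  0.69] yaw rad 1.038
```

View pics/w8.png

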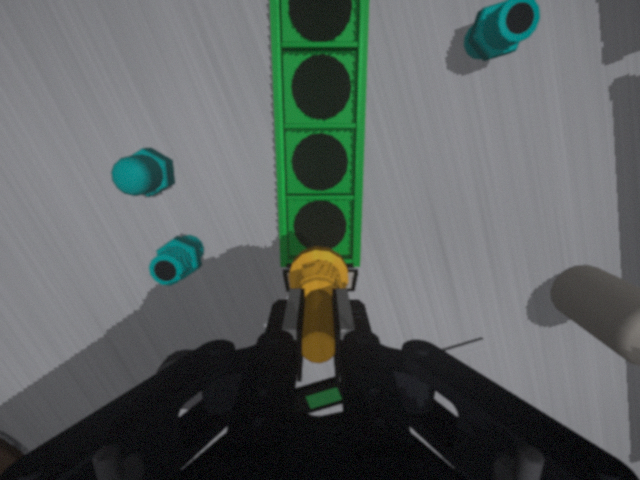

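The stem is held. Carrying it to B1.

Emit:
apply_moves(
  rows=[
    [0.2,1.3,0,0,0.05],
    [0.4,2.6,0,0,0.05],
    [0.5,3.3,0,0,0.05],
    [0.5,3.3,0,0,0.05],
    [0.5,3.3,0,0,0.05],
    [0.5,3.3,0,0,0.05],
    [0.5,3.3,0,0,0.05],
    [0.5,3.3,0,0,0.05],
    [0.5,3.3,0,0,0.05],
    [0.5,3.3,0,0,0.05],
  ],
)

```text
clock: 38.08
ee_pos: [453.0, -137.2, 176.4]
eef_rot: [0.0, 0.986, -0.168, -0.001]
force: [0.2, -0.3, -1.4]
finger_gap: 0.151
```

Emit:
apply_moves(
  rows=[
    [0.5,3.3,0,0,0.05],
    [0.5,3.0,0,0,0.05],
    [0.24,1.7,0,0,0.05],
    [0,0,0,0,0.05],
    [0,0,0,0,0.05],
  ],
)

```text
clock: 38.5
ee_pos: [438.5, -216.0, 176.3]
eef_rot: [0.0, 0.986, -0.169, -0.001]
force: [0.3, 1.4, -1.3]
finger_gap: 0.148
```

Emit:
apply_moves(
  rows=[
    [0,0,0,0.06,0.05],
    [0,0,0,0.11,0.05],
    [0,0,0,0.11,0.05],
    [0,0,0,0.11,0.05],
    [0,0,0,0.12,0.05],
    [0,0,0,0.12,0.05],
    [0,0,0,0.12,0.05],
    [0,0,0,0.12,0.05],
    [0,0,0,0.11,0.05],
    [0,0,0,0.06,0.05],
  ],
)

```text
clock: 39.33
ee_pos: [439.8, -213.2, 176.5]
eef_rot: [0.0, 0.771, -0.637, -0.001]
force: [0.1, -0.4, -1.5]
finger_gap: 0.143
```

Emit:
apply_moves(
  rows=[
    [0,0,0,0,0.05],
    [0,0,0,0,0.05],
    [0,0,0,0,0.05],
  ],
)

```text
clock: 39.58
ee_pos: [439.9, -213.9, 176.8]
eef_rot: [0.0, 0.773, -0.634, -0.0]
force: [-0.5, 0.6, -1.2]
finger_gap: 0.147
```

```bash
python3 go.py B1 73.1 b
```

```text
t 39.58 pos [ 439.9 -213.9  176.8] theta -78.7 tilt [-0.0006  0.0005] gap 0.147 F [-0.5  0.6 -1.2] q7 -0.68
delta cm [ 0.1   0.04 10.37] yaw rad 0.002
```

Emit:
apply_moves(
  rows=[
    [0,0,0.7,0,0.05],
    [0,0,1.5,0,0.05],
    [0,0,2.2,0,0.05],
    [0,0,2,0,0.05],
    [0,0,1.3,0,0.05],
    [0,0,0.8,0,0.05],
    [0,0,0.5,0,0.05],
    [0,0,0,0,0.05],
    [0,0,0,0,0.05],
    [0,0,0,0,0.05],
  ],
)

```text
clock: 40.42
ee_pos: [440.4, -215.0, 87.7]
eef_rot: [-0.0, 0.772, -0.635, 0.001]
force: [-0.1, 0.7, -2.5]
finger_gap: 0.145
```

```bash
python3 go.py B1 73.1 b
```

```text
t 40.42 pos [ 440.4 -215.    87.7] theta -78.89 tilt [ 0.0005 -0.0011] gap 0.145 F [-0.1  0.7 -2.5] q7 -0.54
delta cm [-0.02  0.07  1.46] yaw rad -0.002
```

Emit:
apply_moves(
  rows=[
    [0,0,0.4,0,0.05],
    [0,0,0.4,0,0.05],
    [0,0,0.2,0,0.05],
    [0,0,0.1,0,0.05],
    [0,0,0.1,0,0.05],
    [0,0,0.05,0,0.05],
    [0,0,0,0,0.05],
    [0,0,0,0,0.05],
    [0,0,0,0,0.05],
  ],
)

```text
clock: 41.17
ee_pos: [440.1, -214.8, 74.7]
eef_rot: [-0.0, 0.772, -0.635, 0.0]
force: [-0.1, 0.6, -2.2]
finger_gap: 0.146
```

Emit:
apply_moves(
  rows=[
    [0,0,0.05,0,0.05],
    [0,0,0,0,0.05],
    [0,0,0.05,0,0.05],
    [0,0,0,0,0.05],
    [0,0,0,0,0.05],
  ],
)

```text
clock: 41.58
ee_pos: [440.0, -214.7, 73.6]
eef_rot: [-0.0, 0.772, -0.635, -0.0]
force: [0.4, 0.1, -2.4]
finger_gap: 0.147
```

Emit:
apply_moves(
  rows=[
    [0,0,0.04,0,0.05],
    [0,0,0,0,0.05],
    [0,0,0.03,0,0.05],
    [0,0,0,0,0.05],
    [0,0,0,0,0.05],
  ],
)

```text
clock: 42.0
ee_pos: [440.0, -214.7, 73.1]
eef_rot: [-0.0, 0.772, -0.635, 0.0]
force: [-1.3, 0.3, 2.6]
finger_gap: 0.149
```

Contact at +2.6 N. Releasing and retreating, slightly wider this time to clear the view.

Emit:
apply_moves(
  rows=[
    [0,0,0,0,0.18],
    [0,0,0,0,0.22],
    [0,0,0,0,0.3],
    [0,0,0,0,0.4],
    [0,0,0,0,0.5],
    [0,0,0,0,0.5],
    [0,0,-0.5,0,0.5],
    [0,0,-1.5,0,0.5],
    [0,0,-2.5,0,0.5],
    [0,0,-3,0,0.5],
  ],
)

```text
clock: 42.83
ee_pos: [438.8, -214.5, 148.0]
eef_rot: [0.001, 0.772, -0.636, -0.001]
force: [0.4, 0.7, 0.7]
finger_gap: 0.501
```

Emit:
apply_moves(
  rows=[
    [0,0,-3,0,0.5],
    [0,0,-2,0,0.5],
    [-1,0,0,0,0.5],
    [-3,0,0,0,0.5],
    [-3,0,0,0,0.5],
    [-3,0,0,0,0.5],
    [-3,0,0,0,0.5],
    [-3,0,0,0,0.5],
    [-3,0,0,0,0.5],
    [-1,0,0,0,0.5],
  ],
)

```text
clock: 43.67
ee_pos: [400.4, -15.0, 198.0]
eef_rot: [-0.0, 0.773, -0.634, -0.001]
force: [0.1, 0.4, 0.0]
finger_gap: 0.5
```

Emit:
apply_moves(
  rows=[
    [0,0,0,0,0.5],
    [0,0,0,0,0.5],
    [0,0,0,0,0.5],
  ],
)

```text
clock: 43.92
ee_pos: [401.7, -19.3, 198.1]
eef_rot: [-0.0, 0.772, -0.636, 0.0]
force: [0.3, 0.1, -0.4]
finger_gap: 0.498
```

```bash
python3 go.py B1 170 b; python3 pic.py top t9 390,150,130,180;python3 pic.py scene s9 180,180,140,130; python3 pic.py scene s9f
```

```text
t 43.92 pos [401.7 -19.3 198.1] theta -78.94 tilt [ 0.0001 -0.0005] gap 0.498 F [ 0.3  0.1 -0.4] q7 -1.33
delta cm [19.93  0.02  2.82] yaw rad -0.003
```

View pics/t9.png

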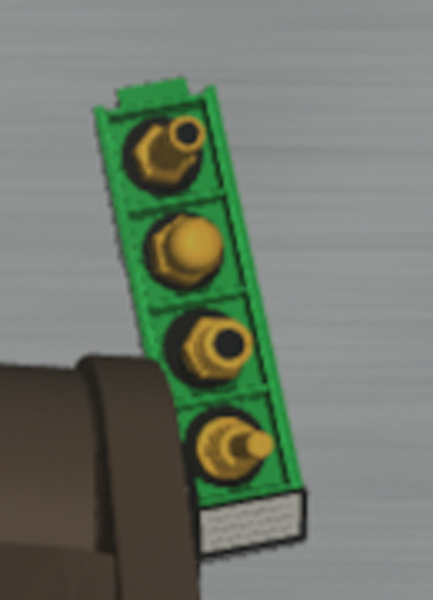

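View pics/s9.png

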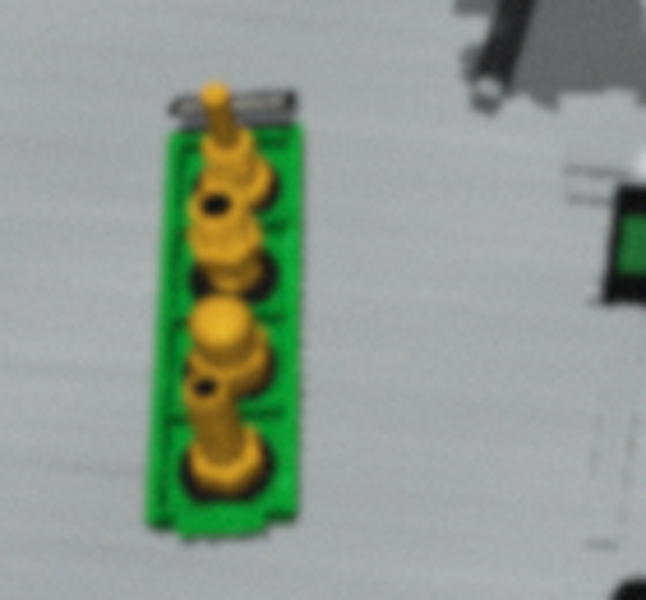

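View pics/s9f.png

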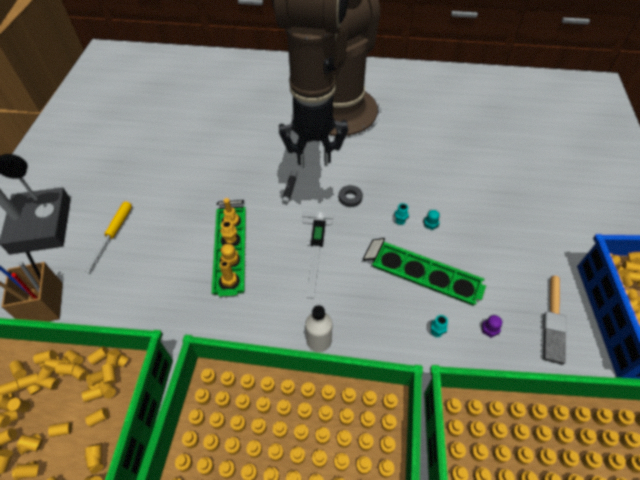

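The order from tray_b's card is stem, nipple, cap, tail. All four are upright and on their pads, tray_a is empty, and the look-alikes are where they were. I'll check the tops numerically, then hand in.

```bash
python3 - <<'E'
from h import *
np.set_printoptions(precision=1,suppress=True)
T,S=cam("top"),cam("scene")
k1=min(800/130,600/180);k2=min(800/140,600/130)
p=lambda c,k,ox,oy:((c[0]+.5)/k-.5+ox,(c[1]+.5)/k-.5+oy)
for n,a,b in (("stem",(261,444),(215,94)),("nipple",(230,345),(217,204)),("tail",(186,133),(205,386))):
    print(n,*tri(T,p(a,k1,390,150),S,p(b,k2,180,180)))
from plant import finish_job
print(finish_job())
E
```

```text
stem [ 438.4 -215.    76.6] 1.243683887154367
nipple [ 491.3 -204.9   58.1] 1.1941654942637943
tail [ 603.2 -181.5   71.5] 0.42363598395231467
the job is handed in; nothing more can be done
None
```

I moved all four brass samples from tray_a to tray_b. Counted from each tray's own card end they stand in the same order: stem, nipple, cap, tail. The job is handed in; it reports no verdict, and the last clock reading before that was 43.9 s.

- **Setting down:** I lowered each piece in small steps until the wrist force rose, then opened the jaws slowly. The force read between 2.4 and 5.9 N at release.
- **Final pictures:** the top and scene views show one upright piece per compartment, on its pad. Tray_a is empty, the look-alikes had not moved, and the gripper was clear of everything.
- **Position check:** the tops of the stem, nipple and tail triangulate to within about 3.5 mm of their pad centres. I did not triangulate the cap; it was judged from the pictures only.
- **Small disagreement:** the stem top came out at 76.6 mm against the expected 80, and the nipple at 58.1 mm against 60. I put this down to picking pixels by eye, because both pieces were released at the same gripper height they were picked up from. The tail read 71.5 mm against 72.

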